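# Pump up the air-duster bottle on the counter of a components shop

### The job

Charge the air-duster bottle: with your fingertips press the hand pump's black plunger knob all the way down and let it spring all the way up again, over and over, until the steel indicator pin on the grey bottle beside it stands fully out. Do not touch the pin, and pick up or push aside nothing else on the counter; finish with the plunger up and your hand clear.

Things in the scene. Friction and masses are not known exactly. Their poses are not given: they have to be found in the camera images.
- plunger (a joint): pump plunger travel in m: 0 is fully up, 0.040 is pressed fully down (hard stop). A spring returns it by itself within about 0.3 s; it takes about 4 N at the top and 13 N at the bottom of the stroke.
- knob_top (a point): centre of the flat top of the plunger's black mushroom knob (54 mm across, 18 mm thick, flat top about 46 mm across), 195 mm above the table when up, 155 mm when pressed down. The plunger moves straight down. The knob stands over an upright aluminium barrel 56 mm across and 130 mm tall.
- pin (a joint): how far the indicator pin stands out, in m: about 0 is in, 0.040 is fully out. It starts somewhere between 0 and 0.016. Each full stroke of the plunger (all the way down and all the way back up) lifts it by about 0.008 (the first one 0.002 to 0.011) while the plunger goes down, so three to six strokes are needed; strokes of less than about 34 mm gain little or nothing. It stays where it is between strokes, and when it is fully out further strokes no longer move it.
- pin_head: the plain steel indicator pin, 12 mm across, upright in the brass cap of the grey air bottle beside the barrel; the origin is the centre of its top, 118 mm above the table when fully in and 158 mm when fully out. A thin black ring round its foot comes into sight when it is fully out. Not to be touched.
- knob: the plunger's black mushroom knob itself (origin at the centre of its underside, 177 mm above the table when up); the part to press
- pump: the whole air-duster charging pump: steel base plate 110 (x) x 230 (y) x 12 mm bolted to the counter, origin at the centre of the underside, z up. The plunger barrel stands 60 mm to the origin's -y side, the grey air bottle (80 mm across, 115 mm tall) with the pin 60 mm to its +y side, joined by a short brass pipe.
- dispenser: white round solvent dispenser bottle, 72 mm across and 119 mm tall, with a small steel dish (44 mm across) on top; not the pump; bystander, origin at the centre of its underside
- spool: short spool of solder wire standing on its rim flange, 56 mm across, 36 mm tall; bystander, origin at the centre of its underside
- screwdriver: screwdriver lying down, about 170 mm long; bystander, origin on its underside at mid length
- drawer: small clear open parts drawer with components, 120 x 75 x 45 mm; bystander, origin at the centre of its underside
- carton: small cardboard carton 70 x 50 x 50 mm; bystander, origin at the centre of its underside
- multimeter: black multimeter lying flat, 160 x 80 x 42 mm; bystander, origin at the centre of its underside
- mug: white mug, 80 mm across, 90 mm tall; bystander, origin at the centre of its underside

How it is judged:
By the outcome, as a careful person would: the job done as asked, in the order asked, and still so for the second after the job is handed in, with the robot touching nothing.
It also fails if it takes over 48 s, if anything falls off the work surface, if the arm or the gripper's body presses on something with over 40 N, if the wrist force passes 120 N, or if a joint passes its speed limit or range.

### The arm

A 6-joint arm with a two-finger parallel gripper is mounted at the origin on the work surface. World frame = base frame: x ahead of the robot, y to its left, z up, the work surface at z = 0. Lengths are in mm, angles in rad, forces in N, time in s.
With the tool pointing down it reaches from about 350 to 850 mm from the base axis. Payload 8.1 kg.
Tool frame: the origin (TCP) lies midway between the tips of the shut fingers; the grasp point (between the pads) lies 19 mm behind it; z points along the fingers, y is the line along which they close (so a half turn about z gives the same grasp; the last joint's range is limited). The gripper opens to 93 mm and grips with 3 to 60 N. Pads are 15 mm wide; open, the fingers measure 128 mm over their backs; the gripper's body (75 mm by 188 mm) begins 65 mm behind the grasp point.
Start: joints at [1.245, 0.13, 1.488, -0, 1.523, -0.085], TCP at [143.065, 582.698, 218.635] pointing down, gripper open.
Joint ranges: [-2.96, 2.96], [-0.89, 2.26], [0.02, 2.5], [-1.34, 4.48], [0, 2.73], [-2.66, 2.66]. Speed limits (rad/s): [2.39, 2.39, 2.79, 3.14, 3.14, 3.14].

### API

Orientations are given as a rotation vector (axis times angle).
In Python, from workcell import read_state, grab_frame, arm, search_frame, outline_of gives the robot as it stands. The module is installed in compiled form; this text tells all that it offers.
- The arm moves only by the shell command python3 -m inch 'ROWS' [OPENING] [FORCE]. ROWS is JSON, one flat list of numbers, 4 for each row, row after row: the shift along the tool's x, y, z in mm, then the turn about the tool's z in rad. In form: [x, y, z, spin, x, y, z, spin, ...]. A call has 1 to 20 rows; each row shifts and turns the commanded pose from where the row before left it, along the tool's axes as they then stand; what a row does not reach is not made up. A row lasts 1/8 s, in which the tool goes at most 62.5 mm and 10.7 degrees, less where a joint would pass 70% of its speed; a pose out of reach is approached as far as the arm can. A call with a gripper value outside its range is refused whole. OPENING is the opening, from 0 (shut) to 1 (fully open), set as the call begins (- or left out, the last holds). The fingers move at their own pace and stop on an object; FORCE is the grip in N (left out, the last holds). Time passes only in rows, so rows that do not move let the fingers close. It gives the time, the measured TCP pose, the force, the opening and the grip force at its end, in the units of the state.
- read_state(): the state, without advancing time (a new reading comes with each control period).
- grab_frame(name): name is "scene" or "side" or "wrist"; returns a dict with "color" (400x640x3 uint8, red, green, blue), "depth" (400x640 float32, mm along the optical axis (not along the pixel's ray), 0 where there is no reading), "fx", "fy", "cx", "cy" (pixels), "R" (3x3) and "t" (3): a world point X has camera coordinates R X + t. Camera axes: x right, y down, z forward; pixel columns grow to the right and rows downward; lengths in mm; the calibration is good to about 2 mm. A picture is of the moment at which its call begins.
- arm.close_job(): hands the job in; it is judged then, once.
Trained networks look in the newest picture that a camera, given by its name, has taken for a name from the list of things; names that differ only in an ending like _2 or _b are one class to them, and where a whole thing is asked for, a point or a joint stands for the part that bears it (a point fixed in the world has none). Each returns a list of dicts, best first, with "p" (0 to 1); they miss things now and then, are a little off and sometimes report something else, mostly with a low value. They report only what shows in the picture. A call takes as long as a camera call.
- search_frame(camera, name): "location" ([x, y, z] in mm, in the coordinates of the camera as it stood for that picture, good to about 4 mm: the middle of the surface that is visible of it).
- outline_of(camera, name): "region" (400x640 bool, what is visible of it).
The state is a dict: "time": time; "joint_pos": joint angles; "joint_vel": joint speeds; "joint_torque": joint torques, N m; "tcp_pos": TCP position; "orientation": TCP orientation; "ft_force": force on the tool from outside, world axes, zero at the start; "torque": the same for the moment, N m; "gripper_width": opening from 0.0 (shut) to 1.0 (fully open); "grasp_force": force on a finger pad.
Only numpy, scipy, OpenCV 4.12 (cv2) and the standard library are available. Lean on these libraries where they do the work, as an engineer would, in place of code of your own. Each camera call takes 0.05 s, during which the arm holds its last target. There are 200 camera calls.

## Working session

There is one attempt and no reset: what is moved stays moved. The work goes in short steps, Python scripts to look and compute and a shell command to move; the robot and the scene stay as the last step left them, time stands still between calls to the robot, and variables do not carry over. Pictures are saved under pics/ and viewed, at most 10 in all, crops included, and the job is handed in when it is done.

```bash
mkdir -p pics; cat > h.py <<'E'
from workcell import *
import numpy as np, cv2
from scipy.spatial.transform import Rotation as Ro
def w(f,p): return f["R"].T@(np.array(p)-f["t"])
E
python3 - <<'E'
from h import *
s=read_state(); print(s["time"],s["tcp_pos"],Ro.from_rotvec(s["orientation"]).as_matrix().round(3).tolist(),s["gripper_width"],s["ft_force"])
ims=[]
for c in ("scene","side"):
    f=grab_frame(c); ims.append(f["color"])
    for n in ("knob","pin_head","pump","dispenser","mug"):
        print(c,n,[(w(f,d["location"]).round().tolist(),round(d["p"],2)) for d in search_frame(c,n)[:2]])
    m=outline_of(c,"knob")
    if m:
        r=m[0]["region"]; v,u=np.nonzero(r&(f["depth"]>0)); z=f["depth"][v,u]
        P=(np.c_[(u-f["cx"])/f["fx"]*z,(v-f["cy"])/f["fy"]*z,z]-f["t"])@f["R"]
        T=P[(abs(P[:,2]-195)<6)]; print(c,len(P),"top",len(T),T.mean(0),T.min(0),T.max(0), "px",u.mean(),v.mean())
    cv2.imwrite(f"pics/{c}0.png",f["color"][:,:,::-1])
E
```

```text
0.0 [142.88739676 582.14377279 217.56327964] [[-0.971, 0.238, -0.001], [0.238, 0.971, -0.002], [0.0, -0.002, -1.0]] 0.9964824447664669 [-0.10460477  0.03602673 -0.82706711]
scene knob [([578.0, -153.0, 198.0], 0.69)]
scene pin_head [([594.0, 85.0, 17.0], 0.32)]
scene pump []
scene dispenser [([697.0, -164.0, 76.0], 0.85)]
scene mug [([527.0, 554.0, 45.0], 0.91)]
side knob [([568.0, -157.0, 191.0], 0.75), ([531.0, -308.0, 48.0], 0.65)]
side pin_head []
side pump [([561.0, -140.0, 44.0], 0.72)]
side dispenser [([679.0, -194.0, 73.0], 0.57), ([571.0, -159.0, 191.0], 0.3)]
side mug [([559.0, -140.0, 42.0], 0.52)]
side 218 top 170 [ 568.50594139 -156.65419609  195.09756087] [ 544.23621411 -181.24807111  189.24014647] [ 593.68605159 -130.41212539  200.93093498] px 344.151376146789 220.08715596330276
```

View pics/scene0.png

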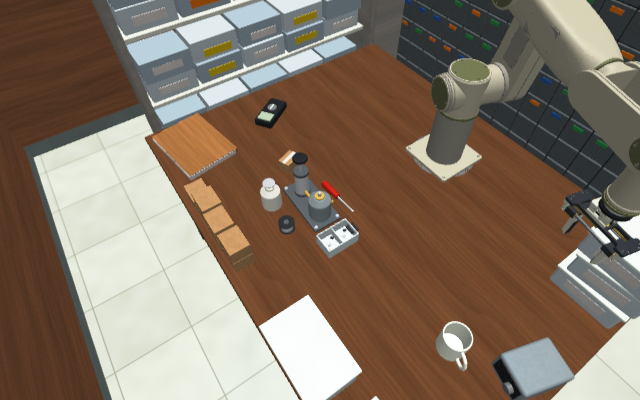

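View pics/side0.png

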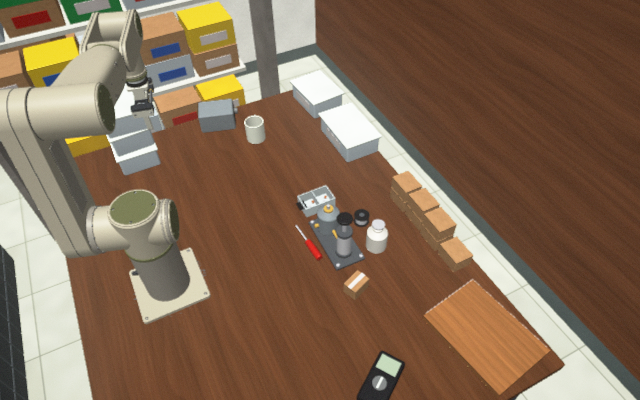

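```bash
python3 - <<'E'
from h import *
for c,(u0,v0) in (("scene",(319,194)),("side",(328,209))):
    f=grab_frame(c)
    for v in range(v0-8,v0+9,4):
        for u in (u0-4,u0,u0+4):
            z=f["depth"][v,u]; print(c,u,v,w(f,[(u-f["cx"])/f["fx"]*z,(v-f["cy"])/f["fy"]*z,z]).round().tolist())
s=read_state(); R=Ro.from_rotvec(s["orientation"]).as_matrix()
print("tool shift",R.T@(np.array([569,-156,320])-s["tcp_pos"]))
E
```

```text
scene 315 186 [519.0, -152.0, 5.0]
scene 319 186 [504.0, -148.0, -1.0]
scene 323 186 [498.0, -130.0, 12.0]
scene 315 190 [533.0, -131.0, 13.0]
scene 319 190 [556.0, -69.0, 92.0]
scene 323 190 [504.0, -122.0, 1.0]
scene 315 194 [587.0, -48.0, 115.0]
scene 319 194 [581.0, -32.0, 126.0]
scene 323 194 [564.0, -34.0, 112.0]
scene 315 198 [594.0, -37.0, 109.0]
scene 319 198 [586.0, -25.0, 116.0]
scene 323 198 [572.0, -21.0, 110.0]
scene 315 202 [600.0, -28.0, 102.0]
scene 319 202 [591.0, -18.0, 105.0]
scene 323 202 [580.0, -11.0, 105.0]
side 324 201 [621.0, 88.0, 7.0]
side 328 201 [620.0, 52.0, 43.0]
side 332 201 [637.0, 53.0, 34.0]
side 324 205 [576.0, -2.0, 99.0]
side 328 205 [577.0, -31.0, 129.0]
side 332 205 [604.0, -10.0, 93.0]
side 324 209 [560.0, -33.0, 118.0]
side 328 209 [571.0, -43.0, 123.0]
side 332 209 [590.0, -36.0, 106.0]
side 324 213 [555.0, -43.0, 110.0]
side 328 213 [568.0, -48.0, 108.0]
side 332 213 [581.0, -53.0, 107.0]
side 324 217 [552.0, -50.0, 98.0]
side 328 217 [563.0, -58.0, 101.0]
side 332 217 [575.0, -64.0, 100.0]
tool shift [-589.81238909 -615.8380068  -101.3743126 ]
```

```bash
python3 -m inch '[0,0,-50,0,-10,-10,-50,0,-32,-34,0,0,-32,-34,0,0,-32,-34,0,0,-32,-34,0,0,-32,-34,0,0,-32,-34,0,0,-32,-34,0,0,-32,-34,0,0,-32,-34,0,0,-32,-34,0,0,-32,-34,0,0,-32,-34,0,0,-32,-34,0,0,-32,-34,0,0,-32,-34,0,0,-32,-34,0,0,-32,-34,0,0,-32,-34,0,0]' 0
python3 -m inch '[0,0,0,0.18,0,0,0,0.18,0,0,0,0.18,0,0,0,0.18,0,0,0,0.18,0,0,0,0.18,0,0,0,0.18,0,0,0,0.18,0,0,0,0]'
python3 - <<'E'
from h import *
f=grab_frame("wrist"); cv2.imwrite("pics/w1.png",f["color"][:,:,::-1])
s=read_state(); R=Ro.from_rotvec(s["orientation"]).as_matrix(); print(R.round(3).tolist(),s["joint_pos"])
for n in ("knob","pin_head"):
    print(n,[(w(f,d["location"]).round(1).tolist(),round(d["p"],2)) for d in search_frame("wrist",n)[:2]])
    m=outline_of("wrist",n)
    if m:
        v,u=np.nonzero(m[0]["region"]&(f["depth"]>0)); z=f["depth"][v,u]
        P=(np.c_[(u-f["cx"])/f["fx"]*z,(v-f["cy"])/f["fy"]*z,z]-f["t"])@f["R"]
        T=P[P[:,2]>np.percentile(P[:,2],95)-5]; mid=(T.min(0)+T.max(0))/2
        print(n,len(T),mid,T.max(0)-T.min(0),"px",u.mean(),v.mean(),"shift",R.T@(mid-s["tcp_pos"]))
E
```

```text
time: 3.3
tcp_pos: [564.5, -162.6, 318.7]
orientation: [0.377, 3.118, 0.0]
ft_force: [0.7, 1.3, -0.3]
gripper_width: 0.008
grasp_force: 0.0
time: 4.42
tcp_pos: [563.8, -161.1, 318.7]
orientation: [2.339, 2.097, 0.0]
ft_force: [-0.7, 0.1, -1.1]
gripper_width: 0.007
grasp_force: 0.0
[[0.106, 0.994, 0.0], [0.994, -0.106, -0.0], [-0.0, 0.0, -1.0]] [-3.65731542e-01  7.43335438e-02  1.36774516e+00 -4.49973029e-05
  1.69944918e+00 -2.59784642e-01]
knob [([572.7, -156.3, 191.8], 0.73)]
knob 2333 [ 572.02800612 -155.19100975  194.53776772] [50.89400397 51.1014925   7.13095802] px 321.6538775510204 181.82244897959183 shift [  6.76799651   7.51464214 124.13135248]
pin_head [([675.2, -168.8, 87.3], 0.62)]
pin_head 102 [575.61209791 -35.87810132 129.87831892] [ 9.42471199 10.45421627  5.06129139] px 311.6470588235294 53.411764705882355 shift [125.79472794  -1.54255394 188.78322448]
```

View pics/w1.png

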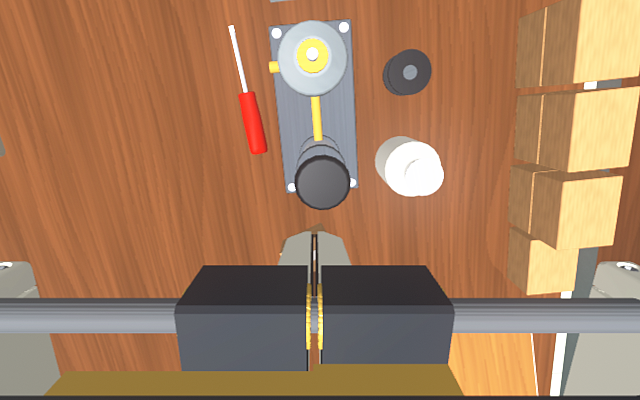

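The wrist view shows the knob at (322,182) and the pin at (312,54), about 12 mm out. Nothing tall stands near the knob. Moving over it and making the first stroke.

```bash
python3 -m inch '[7,7.5,30,0,0,0,40,0,0,0,35,0,0,0,0,0,0,0,0,0]'
python3 -m inch '[0,0,12,0,0,0,12,0,0,0,12,0,0,0,12,0,0,0,8,0,0,0,3,0,0,0,0,0,0,0,0,0]'
```

```text
time: 5.3
tcp_pos: [572.7, -155.2, 215.4]
orientation: [2.338, 2.096, 0.001]
ft_force: [0.3, -0.4, 0.8]
gripper_width: 0.009
grasp_force: 0.0
time: 6.3
tcp_pos: [573.2, -155.4, 156.4]
orientation: [2.338, 2.094, 0.002]
ft_force: [-0.8, -0.1, 10.1]
gripper_width: 0.003
grasp_force: 5.3
```

```bash
python3 -m inch '[0,0,3,0,0,0,0,0]'
python3 -m inch '[0,0,1.5,0,0,0,0,0]'
```

```text
time: 6.55
tcp_pos: [573.2, -155.4, 155.2]
orientation: [2.337, 2.094, 0.003]
ft_force: [-7.3, 2.2, 22.1]
gripper_width: 0.006
grasp_force: 10.6
time: 6.8
tcp_pos: [573.3, -155.5, 155.1]
orientation: [2.337, 2.093, 0.003]
ft_force: [-11.5, 3.0, 30.2]
gripper_width: 0.004
grasp_force: 15.0
```

```bash
cat > look.py <<'E'
from h import *
import sys
for c in ("wrist","side"):
    f=grab_frame(c); 
    if c=="wrist": cv2.imwrite(f"pics/{sys.argv[1]}.png",f["color"][:,:,::-1])
    else: cv2.imwrite(f"pics/{sys.argv[1]}s.png",cv2.resize(f["color"][150:290,270:430,::-1],None,fx=4,fy=4,interpolation=2))
    v,u=np.nonzero(f["depth"]>0); z=f["depth"][v,u]
    P=(np.c_[(u-f["cx"])/f["fx"]*z,(v-f["cy"])/f["fy"]*z,z]-f["t"])@f["R"]
    q=np.hypot(P[:,0]-575.6,P[:,1]+36)<9
    print(c,q.sum(),np.sort(P[q,2])[-12:].round(1))
    k=np.hypot(P[:,0]-572,P[:,1]+155)<24; k&=P[:,2]<205
    print("knob",k.sum(),np.percentile(P[k,2],[50,90]) if k.any() else 0)
E
python3 -m inch '[0,0,-15,0,0,0,-20,0,0,0,-20,0,0,0,0,0,0,0,0,0,0,0,0,0]'
python3 look.py a
python3 -m inch '[0,0,12,0,0,0,12,0,0,0,12,0,0,0,12,0,0,0,6,0,0,0,1,0,0,0,0,0,0,0,0,0]'
```

```text
time: 7.55
tcp_pos: [571.2, -154.7, 203.5]
orientation: [-2.339, -2.094, 0.002]
ft_force: [-0.1, 0.8, -0.8]
gripper_width: 0.006
grasp_force: 0.0
wrist 598 [142.5 142.5 142.5 142.6 142.7 142.7 142.7 142.8 142.8 142.8 142.9 143.2]
knob 3933 [194.23882668 195.49401457]
side 16 [115.4 116.1 116.2 118.1 121.  135.2 137.4 142.  142.3 145.5 146.6 147. ]
knob 391 [130.33880312 195.36418333]
time: 8.65
tcp_pos: [572.9, -155.3, 155.0]
orientation: [2.338, 2.094, 0.002]
ft_force: [-15.1, 5.2, 34.3]
gripper_width: 0.003
grasp_force: 17.4
```

```bash

python3 -m inch '[0,0,-15,0,0,0,-20,0,0,0,-20,0,0,0,0,0,0,0,0,0,0,0,0,0]'
python3 look.py b
python3 -m inch '[0,0,12,0,0,0,12,0,0,0,12,0,0,0,12,0,0,0,6,0,0,0,0,0,0,0,0,0,0,0,0,0]'
python3 -m inch '[0,0,-15,0,0,0,-20,0,0,0,-20,0,0,0,0,0,0,0,0,0,0,0,0,0]'
python3 look.py c
```

```text
time: 9.4
tcp_pos: [571.2, -154.7, 203.5]
orientation: [-2.338, -2.094, 0.002]
ft_force: [0.7, -0.2, -0.1]
gripper_width: 0.007
grasp_force: 0.0
wrist 658 [150.5 150.6 150.6 150.6 150.7 150.7 150.7 150.9 150.9 151.  151.2 151.2]
knob 3942 [194.25900313 195.50740679]
side 19 [118.  121.9 124.7 137.4 139.3 139.8 142.3 145.  146.2 147.  149.8 150.8]
knob 384 [129.8238827  195.63221785]
time: 10.5
tcp_pos: [572.9, -155.3, 155.1]
orientation: [2.338, 2.094, 0.002]
ft_force: [-12.6, 3.4, 28.3]
gripper_width: 0.006
grasp_force: 14.5
time: 11.25
tcp_pos: [571.3, -154.7, 204.5]
orientation: [-2.338, -2.094, 0.002]
ft_force: [-0.5, -0.2, -0.5]
gripper_width: 0.009
grasp_force: 0.0
wrist 718 [158.5 158.6 158.6 158.6 158.7 158.8 158.8 158.9 158.9 159.  159.1 159.1]
knob 3938 [194.24939463 195.47764312]
side 21 [120.7 121.3 123.5 134.8 134.9 139.8 140.8 141.4 147.2 150.5 154.4 157.5]
knob 399 [130.06062464 195.49447701]
```

The pin reads about 158.5 mm, nominally fully out. One further stroke is harmless and will show whether it has reached its end; then I retreat.

```bash

python3 -m inch '[0,0,12,0,0,0,12,0,0,0,12,0,0,0,12,0,0,0,7,0,0,0,0,0,0,0,0,0,0,0,0,0]'
python3 -m inch '[0,0,-15,0,0,0,-20,0,0,0,-20,0,0,0,0,0,0,0,0,0,0,0,0,0]'
python3 look.py d
python3 -m inch '[0,0,-30,0,0,0,-40,0,0,0,-40,0,0,0,0,0,0,0,0,0]'
python3 look.py e
python3 -c "
import cv2
a=cv2.imread('pics/e.png')[0:230,220:450];b=cv2.imread('pics/es.png')[:500]
cv2.imwrite('pics/f.png',cv2.resize(a,(500,500)));"
```

```text
time: 12.35
tcp_pos: [572.8, -155.2, 155.1]
orientation: [2.338, 2.094, 0.002]
ft_force: [-12.3, 4.2, 28.5]
gripper_width: 0.007
grasp_force: 14.6
time: 13.1
tcp_pos: [571.3, -154.7, 204.5]
orientation: [-2.338, -2.094, 0.002]
ft_force: [0.4, -0.8, -1.4]
gripper_width: 0.01
grasp_force: 0.0
wrist 722 [158.5 158.6 158.6 158.6 158.7 158.7 158.7 158.9 158.9 158.9 159.1 159.9]
knob 3928 [194.22848536 195.44667328]
side 18 [118.6 119.7 120.1 137.  138.3 142.2 146.  146.1 149.9 153.  153.1 156.2]
knob 405 [129.28482949 195.79690113]
time: 13.82
tcp_pos: [571.8, -154.9, 315.1]
orientation: [-2.339, -2.095, 0.001]
ft_force: [1.0, 0.0, -0.5]
gripper_width: 0.002
grasp_force: 0.0
wrist 288 [158.4 158.5 158.5 158.6 158.7 158.7 158.8 158.8 158.9 158.9 159.  159.3]
knob 2524 [194.68305332 195.68686264]
side 44 [154.  155.9 156.2 156.2 156.4 157.2 157.5 157.8 157.9 158.7 159.2 159.6]
knob 430 [130.91942033 196.63073631]
```

View pics/es.png

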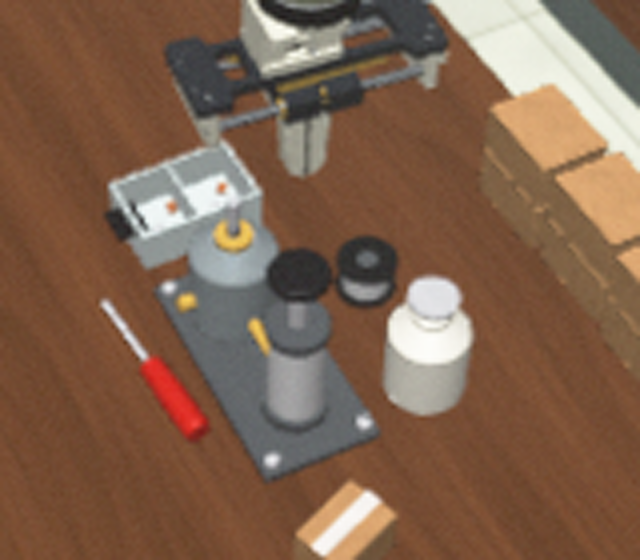

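View pics/d.png

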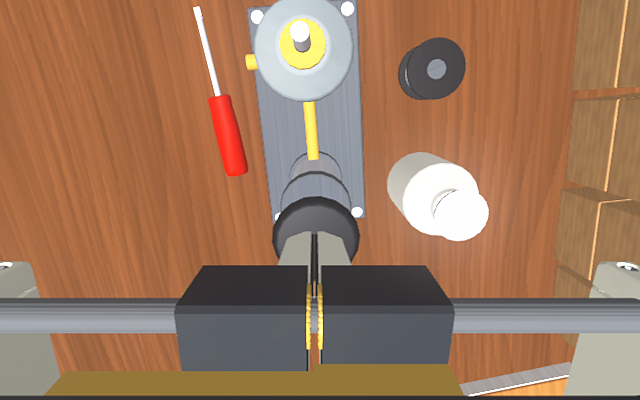

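The side view shows the pin standing out at (233,215), the knob up at (300,272) and the hand clear. The wrist view shows the dark ring at the pin's foot at (302,48). The last stroke left the pin height unchanged, so it is at its end.

```bash
python3 -c "
from workcell import arm
print(arm.close_job())"
```

```text
the job is handed in; nothing more can be done
None
```

The bottle is charged and the job is handed in: four full strokes left the pin fully out at about 158 mm (the last one did not move it further), with the plunger up, the hand clear and no bystander touched.

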